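Rake a lost spacer ring out from under the drawer cabinet

TASK

A brass spacer ring has rolled under the steel drawer cabinet, out of sight near the sprung strip at the back of the gap. Take the flat probe, reach in over the ring until you gently feel the strip, wherever across the width the ring may be, lower the probe's head behind the ring and drag the ring out over the front edge of the ledge so that it drops into the pan; then lay the probe down flat on the bench, clear of the pan. Never knock or lean hard with the probe, keep the arm off the cabinet, and leave the jar, drill sleeve, micrometer and collet wrench where they are.

Things in the scene. Friction and masses are not known exactly. Their poses are not given: they have to be found in the camera images.
- cabinet: Grey riveted steel cabinet with green drawer fronts and a spring-latched top door, fixed on its ledge. Origin: at bench level, below the middle of its front face; x level into the cabinet (front to back), y along the front, z up. 240 mm wide, 230 mm deep, underside 90 mm and top 250 mm above the bench; fittings stand 12 mm proud of the front face.
- ledge_edge (a point): Middle of the top front edge of the concrete ledge under the cabinet, 50 mm above the bench and 30 mm in front of the cabinet's front face. The ledge's top is level, 290 mm deep and 400 mm wide. Axes as the cabinet's.
- gap_mouth (a point): Centre of the mouth of the gap below the cabinet: 200 mm wide, 40 mm high (50 to 90 mm above the bench), walls at the sides. Axes as the cabinet's. The gap ends at a spring-backed strip right across it, parallel to the front, 37 mm high; its face is 70 to 180 mm behind the mouth (not measured: feel for it). It gives 1 mm per newton for 10 mm, then is rigid.
- gap_floor (a point): Point on the gap's floor (the ledge's top), on the middle line, 70 mm behind the mouth; axes as the cabinet's. The lost brass ring (outer diameter 30 mm, bore 14, 10 mm thick, about 50 g; its place is not measured) lies flat on this floor, its centre 30 to 42 mm in front of the strip's face and at most 62 mm to either side of the middle line.
- pan: Dark steel open pan fixed on the bench against the front of the ledge, to catch the ring: 120 mm (x) by 260 mm (y), 38 mm high, so its rim is 12 mm below the ledge's top; walls 3 mm. Origin: middle of its underside; axes parallel to the cabinet's. It reaches from 32 to 152 mm in front of the cabinet's front face.
- probe: Flat raking probe, 0.4 kg, lying on the bench: an upright red steel grip block 26 x 26 mm, 62 mm high, from whose side a flat aluminium blade (24 mm wide, 4 mm thick, its top 15 mm above the underside) runs out along x to a cross bar, the head. Origin: middle of the block's underside; x along the blade to the head, z up. The head's far face is at x = 280 mm; the centre of mass at about x = 33 mm. Block and head stand on the same level.
- probe_head: Head of the probe, fixed to it: aluminium bar 5 mm (x) by 70 mm (y) by 15 mm high. Origin: middle of its underside, 277.5 mm from the probe's origin; axes as the probe's. It should carry no more than 20 N.
- jar: Green glass coolant jar with dark cap, diameter 54 mm, 85 mm high, standing on the ledge beside the cabinet; leave alone. Origin: middle of its underside.
- sleeve: Brass drill sleeve, diameter 42 mm at the collar, 66 mm high, standing on the ledge beside the cabinet; leave alone. Origin: middle of its underside.
- micrometer: Chrome micrometer lying on the bench, about 125 mm long along its y axis, 16 mm high; leave alone. Origin: between its jaws, at bench level.
- collet_wrench: Flat black steel collet wrench lying on the bench, about 190 mm long along its x axis, 42 mm wide, 8 mm thick; leave alone. Origin: middle of its shank, at bench level.

How it is judged:
By the outcome, as a careful person would: the job done as asked, in the order asked, and still so for the second after the job is handed in, with the robot touching nothing.
It also fails if it takes over 72 s, if anything falls off the work surface, if the arm or the gripper's body presses on something with over 40 N, if the wrist force passes 120 N, or if a joint passes its speed limit or range.

ROBOT

A 6-joint arm with a two-finger parallel gripper is mounted at the origin on the work surface. World frame = base frame: x ahead of the robot, y to its left, z up, the work surface at z = 0. Lengths are in m, angles in rad, forces in N, time in s.
With the tool pointing down it reaches from about 0.275 to 0.875 m from the base axis. Payload 12.5 kg.
Tool frame: the origin (TCP) lies on the centre line of the jaws, within the pads' length; the fingertips stand 22 mm ahead of it and the grasp point (between the pads) lies 3 mm ahead of it (arm.tcp_to_tips is the distance from the TCP to the fingertips, in m); z points along the fingers, y is the direction in which the jaws open and shut (so a half turn about z gives the same grasp; the last joint's range is limited). The gripper opens to 85 mm and grips with 20 to 120 N. Pads are 22 mm wide; open, the fingers measure 114 mm over their backs; the gripper's body (76 mm by 85 mm) begins 54 mm behind the grasp point. The pads swing forward as they close: fully open they stand 13 mm farther back than shut.
Start: joints at [-1.314, 0.351, 1.652, -0, 1.139, -0.085], TCP at [0.184, -0.518, 0.253] pointing down, gripper open.
Joint ranges: [-2.75, 2.75], [-0.79, 2.1], [0.01, 2.65], [-1.57, 4.71], [0.07, 3.14], [-2.87, 2.87]. Speed limits (rad/s): [2.22, 2.22, 2.79, 3.14, 3.14, 3.14].

INTERFACE

Orientations are given as a rotation vector (axis times angle).
In Python, from bench import arm, eyes gives the robot as it stands. The module is installed in compiled form; this text tells all that it offers.
- The arm moves only by the shell command python3 -m inch 'ROWS' [FORCE]. ROWS is JSON, a list of rows, each a list of 7 numbers: the turn, a rotation vector about the world's x, y, z in units of 45 degrees (1.0 is 45 degrees), then the shift along the world's x, y, z in units of 0.25 m (1.0 is 0.25 m), then the closure, from -1 (fully open) to 1 (shut). In form: [[rx, ry, rz, dx, dy, dz, claw], ...]. A call has 1 to 20 rows; each row is the pose to reach, as a shift and turn from the pose commanded when the call began; what a row does not reach only later rows make up. A row lasts 1/12 s, in which the tool goes at most 41.7 mm and 7.16 degrees, less where a joint would pass 70% of its speed; a pose out of reach is approached as far as the arm can. A call with a number of a shift or a turn outside -1 to 1 is refused whole. A call with a gripper value outside its range is refused whole. The fingers move at their own pace and stop on an object; FORCE is the grip in N (left out, the last holds). Time passes only in rows, so rows that repeat a pose let the fingers close. It gives the time, the measured TCP pose, the force and the opening at its end, in the units of the state.
- arm.get_obs(): the state, without advancing time (a new reading comes with each control period).
- eyes.camera(name): name is "scene" or "top" or "wrist"; returns the picture (384x512x3 uint8, blue, green, red); there is no depth.
- eyes.camera_params(name): a dict with "vertical_fov" (degrees; the focal length in pixels is half the picture's height over the tangent of half this angle, whatever the lens; pixels are square), "cx", "cy" (the principal point, pixels), "distortion" ([k1, k2, p1, p2, k3] as OpenCV has them; the pictures are not rectified), "R" (3x3) and "t" (3): a world point X has camera coordinates R X + t; the wrist camera has in their place "mount" (4x4, takes a point from camera to tool coordinates, whose origin is the TCP and whose axes are the flange's). Camera axes: x right, y down, z forward; pixel columns grow to the right and rows downward; lengths in m; the calibration is good to about 2 mm. A picture is of the moment at which its call begins: read the wrist's pose just before it. camera_params takes no time and is no camera call.
- arm.hand_in(): hands the job in, once; it reports no verdict.
The state is a dict: "t": time; "joints": joint angles; "qd": joint speeds; "joint_efforts": joint torques, N m; "tool_pos": TCP position; "orientation": TCP orientation; "force": force on the tool from outside, world axes, zero at the start; "wrist_torque": the same for the moment, N m; "gripper_width": finger opening in m.
Only numpy, scipy, OpenCV 4.12 (cv2) and the standard library are available. Lean on these libraries where they do the work, as an engineer would, in place of code of your own. Each camera call takes 0.05 s, during which the arm holds its last target. There are 200 camera calls.

## Working session

There is one attempt and no reset: what is moved stays moved. The work goes in short steps, Python scripts to look and compute and a shell command to move; the robot and the scene stay as the last step left them, time stands still between calls to the robot, and variables do not carry over. Pictures are saved under pics/ and viewed, about 8 in all and at most 12, crops included, and the job is handed in when it is done.

```bash
mkdir -p pics; cat > h.py <<'E'
import numpy as np, cv2
from bench import arm, eyes
def K(p):
    f=192/np.tan(np.radians(p["vertical_fov"])/2)
    return np.array([[f,0,p["cx"]],[0,f,p["cy"]],[0,0,1]])
def pose(p,obs=None):
    if "R" in p: return np.array(p["R"]),np.array(p["t"])
    T=np.eye(4);T[:3,:3]=cv2.Rodrigues(np.array(obs["orientation"]))[0];T[:3,3]=obs["tool_pos"]
    C=np.linalg.inv(T@np.array(p["mount"]));return C[:3,:3],C[:3,3]
def ray(name,uv,z,obs=None):
    p=eyes.camera_params(name);R,t=pose(p,obs)
    n=cv2.undistortPoints(np.array(uv,float).reshape(-1,1,2),K(p),np.array(p["distortion"])).reshape(-1,2)
    d=np.c_[n,np.ones(len(n))]@R; c=-R.T@t
    return c+d*((z-c[2])/d[:,2])[:,None]
def proj(name,X,obs=None):
    p=eyes.camera_params(name);R,t=pose(p,obs)
    return cv2.projectPoints(np.array(X,float).reshape(-1,1,3),cv2.Rodrigues(R)[0],t,K(p),np.array(p["distortion"]))[0].reshape(-1,2)
E
python3 - <<'E'
from h import *
print(arm.get_obs())
for n in("scene","top"):
    cv2.imwrite(f"pics/{n}0.png",eyes.camera(n));p=eyes.camera_params(n);R,t=pose(p);print(n,-R.T@t,R[2])
E
```

```text
{'t': 0.0, 'joints': array([-1.31359469e+00,  3.51264854e-01,  1.65247145e+00, -3.44992470e-06,
        1.13906713e+00, -8.45863369e-02]), 'qd': array([-0.00103864,  0.00132916,  0.00018498, -0.00216579, -0.00091699,
        0.00065461]), 'joint_efforts': array([ 2.62792610e-04, -5.06103086e+01, -2.91402608e+01, -8.06431035e-05,
        4.58488488e-03,  1.05154754e-05]), 'tool_pos': array([ 0.18429365, -0.51786559,  0.25272472]), 'orientation': array([-3.09464065e+00, -5.34067004e-01,  1.68780837e-04]), 'force': array([ 0.45565484, -0.54753121, -0.60330625]), 'wrist_torque': array([ 0.01490638,  0.02979962, -0.00319057]), 'gripper_width': 0.08545347073749938}
scene [ 0.97752652 -0.67844494  0.76986398] [-0.43440671  0.56895563 -0.69826951]
top [ 0.46303019 -0.07821427  1.01387801] [ 0.08088044 -0.03753692 -0.99601673]
```

View pics/top0.png

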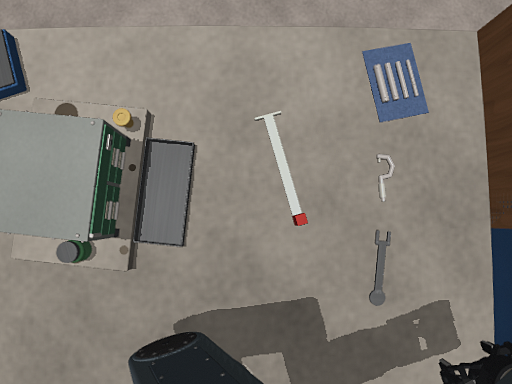

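View pics/scene0.png

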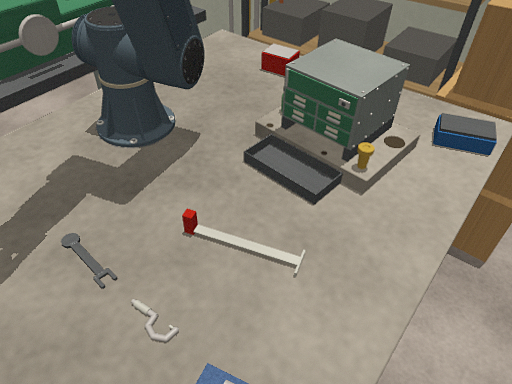

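The top view shows the probe with its block near (300,219) and its head near (268,115). The ledge's front edge runs from about (152,110) to (133,269), and the pan spans about (140–195, 140–245). The cabinet faces the image's right. Next I'll measure these.

```bash
python3 - <<'E'
from h import *
im=cv2.imread("pics/top0.png")
c=cv2.resize(im[85:285,80:320],None,fx=3.3,fy=3,interpolation=cv2.INTER_CUBIC);
c=cv2.resize(im[90:280,90:320],None,fx=3,fy=3,interpolation=cv2.INTER_CUBIC);cv2.imwrite("pics/crop.png",c)
hsv=cv2.cvtColor(im,cv2.COLOR_BGR2HSV)
m=((hsv[...,1]>150)&((hsv[...,0]<8)|(hsv[...,0]>172))&(hsv[...,2]>90)).astype(np.uint8);m[:, :200]=0;m[:,340:]=0
cs=max(cv2.findContours(m,0,2)[0],key=cv2.contourArea);print("red",cv2.contourArea(cs),cv2.minAreaRect(cs),cs.reshape(-1,2).tolist())
w=((hsv[...,1]<35)&(hsv[...,2]>195)).astype(np.uint8);w[:,:240]=0;w[:,320:]=0;w[:95]=0;w[240:]=0
cs=max(cv2.findContours(w,0,2)[0],key=cv2.contourArea);print("white",cv2.contourArea(cs),cv2.boundingRect(cs))
ys,xs=np.nonzero(cv2.drawContours(np.zeros_like(w),[cs],-1,1,-1));
# blade centreline
pts=np.array([[xs[ys==y].mean(),y] for y in range(135,205)]);
P=ray("top",pts,0.015);v=cv2.fitLine(P[:,:2].astype(np.float32),2,0,.01,.01).ravel();print("blade dir",v, np.degrees(np.arctan2(v[1],v[0])))
print("uppermost",[(xs[ys==y].min(),xs[ys==y].max(),y) for y in range(ys.min(),ys.min()+14)])
print(ray("top",[[300,219]],.06),ray("top",[[268,115]],.015))
E
```

```text
red 89.0 ((300.6500244140625, 218.9500274658203), (10.435514450073242, 10.119288444519043), 71.56504821777344) [[302, 213], [301, 214], [300, 214], [299, 215], [296, 215], [295, 216], [295, 217], [296, 218], [296, 220], [297, 221], [297, 224], [298, 225], [299, 224], [302, 224], [303, 223], [305, 223], [306, 222], [307, 222], [306, 221], [306, 219], [305, 218], [305, 216], [304, 215], [304, 213]]
white 819.5 (255, 111, 47, 104)
blade dir [ 0.96400964  0.26586732  0.58173347 -0.1920501 ] 15.418494
uppermost [(np.int64(279), np.int64(280), 111), (np.int64(275), np.int64(279), 112), (np.int64(271), np.int64(276), 113), (np.int64(268), np.int64(272), 114), (np.int64(264), np.int64(272), 115), (np.int64(260), np.int64(272), 116), (np.int64(256), np.int64(272), 117), (np.int64(255), np.int64(272), 118), (np.int64(265), np.int64(273), 119), (np.int64(265), np.int64(273), 120), (np.int64(265), np.int64(273), 121), (np.int64(266), np.int64(274), 122), (np.int64(266), np.int64(274), 123), (np.int64(266), np.int64(274), 124)]
[[ 0.45598982 -0.22464359  0.06      ]] [[ 0.72289727 -0.15447484  0.015     ]]
```

View pics/crop.png

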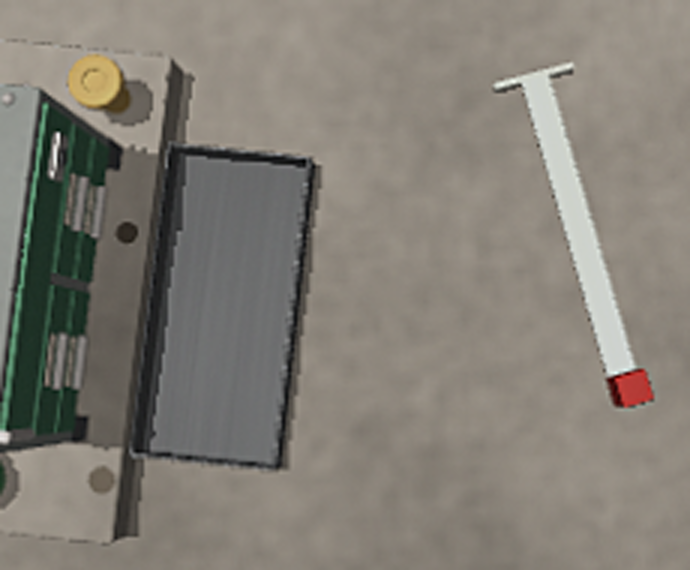

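The crop shows the pan's rim corners at full-image (146,139), (195,143), (185,246) and (135,241). The ledge's top front edge runs from (147.3,109.3) to (127.7,270.3). The probe's blade is clearly resolved.

```bash
python3 - <<'E'
from h import *
pan=ray("top",[[146,139],[195.3,143.3],[185.3,245.8],[135.3,240.9]],.038)
led=ray("top",[[147.3,109.3],[127.7,270.3]],.05)
print(pan,[np.linalg.norm(pan[i]-pan[i-1]) for i in range(4)]);print(led,np.linalg.norm(led[0]-led[1]))
for a,b in((pan[3],pan[0]),(pan[2],pan[1]),(led[1],led[0])):
    d=a-b;print("front dir deg",np.degrees(np.arctan2(d[1],d[0])))
c=pan.mean(0); print("pan c",c,"led mid",led.mean(0))
# cabinet top front corners px & probe endpoints
print(ray("top",[[102.5,118],[91,236]],.25))
o=arm.get_obs();print(eyes.camera_params("wrist")["mount"])
E
```

```text
[[0.65751016 0.15134365 0.038     ]
 [0.64576417 0.02899472 0.038     ]
 [0.39392778 0.05321924 0.038     ]
 [0.40679858 0.17485608 0.038     ]] [np.float64(0.25181169357148026), np.float64(0.1229114673796181), np.float64(0.2529988054581694), np.float64(0.12231590346921148)]
[[0.72960121 0.14656594 0.05      ]
 [0.33755348 0.18966137 0.05      ]] 0.39440922731495465
front dir deg 174.64231088081996
front dir deg 174.50553768050833
front dir deg 173.72700676668404
pan c [0.52600018 0.10210342 0.038     ] led mid [0.53357734 0.16811366 0.05      ]
[[0.65779509 0.187604   0.25      ]
 [0.42880624 0.20499587 0.25      ]]
[[-1.33921691e-03 -9.45909431e-01 -3.24428042e-01  8.37204224e-02]
 [ 9.99999080e-01 -1.33627679e-03 -2.31850684e-04  2.38233126e-04]
 [-2.14215913e-04 -3.24428054e-01  9.45910351e-01 -1.20342313e-01]
 [ 0.00000000e+00  0.00000000e+00  0.00000000e+00  1.00000000e+00]]
```

```bash
python3 -m inch '[[0,0,0.953,0.544,0.586,0,-1],[0,0,0.953,0.544,0.586,0,-1],[0,0,0.953,0.544,0.586,0,-1],[0,0,0.953,0.544,0.586,0,-1],[0,0,0.953,0.544,0.586,0,-1],[0,0,0.953,0.544,0.586,0,-1],[0,0,0.953,0.544,0.586,0,-1],[0,0,0.953,0.544,0.586,0,-1]]'
python3 -m inch '[[0,0,0.953,0.54,0.586,-0.15,-1],[0,0,0.953,0.54,0.586,-0.15,-1],[0,0,0.953,0.54,0.586,-0.15,-1],[0,0,0.953,0.54,0.586,-0.15,-1],[0,0,0.953,0.54,0.586,-0.15,-1],[0,0,0.953,0.54,0.586,-0.15,-1],[0,0,0.953,0.54,0.586,-0.15,-1],[0,0,0.953,0.54,0.586,-0.15,-1],[0,0,0.953,0.54,0.586,-0.15,-1]]'
python3 - <<'E'
from h import *
o=arm.get_obs();im=eyes.camera("wrist");cv2.imwrite("pics/w1.png",im)
hsv=cv2.cvtColor(im,cv2.COLOR_BGR2HSV)
m=((hsv[...,1]>150)&((hsv[...,0]<8)|(hsv[...,0]>172))&(hsv[...,2]>60)).astype(np.uint8)
c=max(cv2.findContours(m,0,2)[0],key=cv2.contourArea);print(cv2.boundingRect(c),o["joints"])
print(proj("wrist",[[.456,-.2246,.062]],o))
E
```

```text
t: 0.77
tool_pos: [0.3203, -0.3717, 0.2532]
orientation: [-2.689, -1.624, 0.0]
force: [0.5, -0.4, -0.0]
gripper_width: 0.0856
t: 1.52
tool_pos: [0.4547, -0.2264, 0.2159]
orientation: [1.915, 2.491, -0.0]
force: [0.7, -0.2, 0.3]
gripper_width: 0.0854
(244, 160, 25, 35) [-5.53475351e-01  3.19696679e-01  1.79832778e+00 -2.14962210e-04
  1.02351822e+00 -8.13456953e-01]
[[257.51263358 181.01290725]]
```

View pics/w1.png

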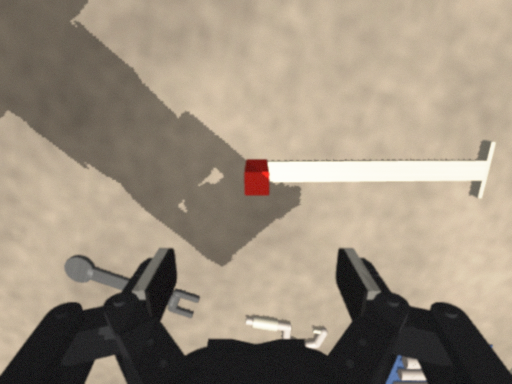

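The wrist view shows the block at about (257,178), between the finger lines, with the blade running right to the head at about (485,170). The brighter lower part of the block should be its top face.

```bash
python3 - <<'E'
from h import *
o=arm.get_obs();im=cv2.imread("pics/w1.png")
print(im[158:198:2,257].tolist())
print(ray("wrist",[[257,184]],.062,o), proj("wrist",[[.456,-.2246,.062],[.456,-.2246,0]],o))
a=ray("wrist",[[300,171.5],[460,170]],.015,o);d=a[1]-a[0];print(a,np.degrees(np.arctan2(d[1],d[0])))
y=o["tool_pos"];R=cv2.Rodrigues(o["orientation"])[0];print(y,np.degrees(np.arctan2(R[1,1],R[0,1])))
print(ray("wrist",[[493,141],[481,197]],.015,o))
E
```

```text
[[144, 165, 191], [34, 41, 123], [13, 21, 116], [18, 24, 118], [23, 25, 119], [15, 17, 116], [10, 16, 109], [28, 31, 146], [22, 29, 161], [26, 34, 162], [29, 32, 163], [26, 33, 162], [28, 32, 162], [22, 28, 159], [23, 29, 159], [22, 29, 160], [19, 29, 158], [27, 36, 159], [32, 46, 150], [87, 101, 121]]
[[ 0.45637423 -0.22782071  0.062     ]] [[257.46497152 180.96715455]
 [257.16630132 166.35861064]]
[[ 0.50509153 -0.21412665  0.015     ]
 [ 0.69079321 -0.1622408   0.015     ]] 15.610594401449498
[ 0.45476666 -0.2263713   0.21597426] 14.961077126264605
[[ 0.71340973 -0.11983111  0.015     ]
 [ 0.73428939 -0.18631404  0.015     ]]
```

```bash
python3 -m inch '[[0,0,0.01,0.005,-0.003,-0.15,-1],[0,0,0.01,0.005,-0.003,-0.3,-1],[0,0,0.01,0.005,-0.003,-0.45,-1],[0,0,0.01,0.005,-0.003,-0.57,-1],[0,0,0.01,0.005,-0.003,-0.65,-1],[0,0,0.01,0.005,-0.003,-0.69,-1],[0,0,0.01,0.005,-0.003,-0.69,-1],[0,0,0.01,0.005,-0.003,-0.69,0.3],[0,0,0.01,0.005,-0.003,-0.69,1],[0,0,0.01,0.005,-0.003,-0.69,1],[0,0,0.01,0.005,-0.003,-0.69,1],[0,0,0.01,0.005,-0.003,-0.69,1],[0,0,0.01,0.005,-0.003,-0.69,1],[0,0,0.01,0.005,-0.003,-0.69,1],[0,0,0.01,0.005,-0.003,-0.69,1],[0,0,0.01,0.005,-0.003,-0.69,1]]' 80
```

```text
t: 2.9
tool_pos: [0.457, -0.2262, 0.0443]
orientation: [1.894, 2.505, 0.0]
force: [-1.9, -0.1, 8.5]
gripper_width: 0.0251
```

```bash
python3 -m inch '[[0,0,0,0,0,0.04,1],[0,0,0,0,0,0.12,1],[0,0,0,0,0,0.24,1],[0,0,0.1,0.03,0.03,0.3,1],[0,0,0.22,0.06,0.07,0.3,1],[0,0,0.36,0.09,0.11,0.3,1],[0,0,0.5,0.12,0.15,0.3,1],[0,0,0.64,0.14,0.18,0.3,1],[0,0,0.78,0.168,0.216,0.3,1],[0,0,0.9,0.168,0.216,0.3,1],[0,0,1,0.168,0.216,0.3,1],[0,0,1,0.168,0.216,0.3,1]]'
python3 -m inch '[[0,0,0.1,0,0,0,1],[0,0,0.22,0,0,0,1],[0,0,0.34,0,0,0,1],[0,0,0.45,0,0,0,1],[0,0,0.52,0,0,0,1],[0,0,0.52,0,0,0,1],[0,0,0.52,0,0,0,1]]'
python3 - <<'E'
from h import *
o=arm.get_obs();print(o)
im=eyes.camera("top");cv2.imwrite("pics/top2.png",cv2.resize(im[90:280,90:390],None,fx=2.6,fy=2.6,interpolation=cv2.INTER_CUBIC))
im=eyes.camera("wrist");cv2.imwrite("pics/w2.png",im)
E
```

```text
t: 3.9
tool_pos: [0.4984, -0.1715, 0.1187]
orientation: [-0.786, -3.041, 0.0]
force: [-0.2, 0.0, -3.1]
gripper_width: 0.0253
t: 4.48
tool_pos: [0.4985, -0.1719, 0.1185]
orientation: [0.165, 3.137, -0.0]
force: [-0.2, -0.4, -3.6]
gripper_width: 0.0248
{'t': 4.4833, 'joints': array([-4.20421072e-01,  4.93260951e-01,  1.82164009e+00, -2.41099395e-05,
        8.26645928e-01, -1.88612569e+00]), 'qd': array([ 0.00145652,  0.00293301,  0.00054966,  0.00044311, -0.00266199,
        0.00398143]), 'joint_efforts': array([ 2.95321515e-03, -5.41021156e+01, -2.36388910e+01,  8.73603299e-02,
        5.17047406e-02, -3.14293206e-01]), 'tool_pos': array([ 0.4985035 , -0.17193889,  0.11854008]), 'orientation': array([ 1.64974197e-01,  3.13722173e+00, -5.18018914e-05]), 'force': array([-0.22747251, -0.36425327, -3.59744704]), 'wrist_torque': array([-0.09701007,  0.0415092 ,  0.00606828]), 'gripper_width': 0.024808114910567582}
```

View pics/top2.png

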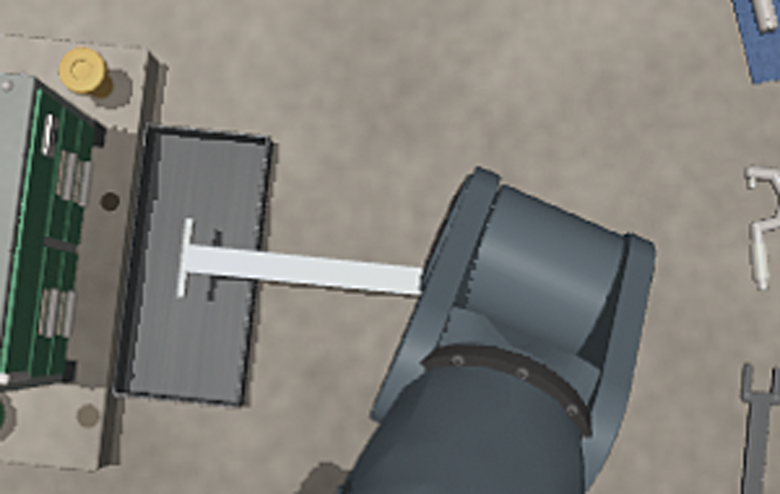

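The top crop shows the probe level and roughly square to the cabinet, with the head over the pan at about (185,258). Dark corner posts beside the gap mouth are near (104,147) and (76,362).

```bash
python3 - <<'E'
from h import *
f=lambda L:np.array(L)/2.6+90
a=np.radians(84.3);ex=np.array([np.cos(a),np.sin(a)]);ey=np.array([-ex[1],ex[0]])
O=np.array([.536,.196])
def show(n,px,z,cam="top"):
    for q in ray(cam,f(px),z)[:,:2]: print(n,q.round(4),"cab",((q-O)@ex).round(4),((q-O)@ey).round(4))
show("head ends",[[190,219],[181,297]],.089)
h=ray("top",f([[190,219],[181,297]]),.089);d=h[0]-h[1];print("head yaw",np.degrees(np.arctan2(d[1],d[0])),np.linalg.norm(d))
b=ray("top",f([[220,260],[410,280.5]]),.089);d=b[0]-b[1];print("blade yaw",np.degrees(np.arctan2(d[1],d[0])))
show("blade",[[220,260],[410,280.5]],.089)
show("posts z.05",[[104,147],[76,362]],.05);show("posts z.09",[[104,147],[76,362]],.09)
show("posts out .09",[[104,127],[74,383]],.09)
show("ledge",[[150,51],[97,470]],.05);show("pan",[[146,127],[273,140],[245,405],[116,392]],.038)
show("cabtop",[[38,78],[6,382]],.25)
show("tcp",[],0) if 0 else print("tcp",(arm.get_obs()["tool_pos"][:2]-O)@np.c_[ex,ey])
E
```

```text
head ends [0.5637 0.0983] cab -0.0944 -0.0372
head ends [0.4938 0.1059] cab -0.0939 0.033
head yaw -6.163044653522809 0.07027703415479265
blade yaw 83.32936849544555
blade [0.5266 0.0713] cab -0.1251 -0.003
blade [ 0.5067 -0.0985] cab -0.296 -0.0001
posts z.05 [0.6368 0.1875] cab 0.0015 -0.1011
posts z.05 [0.4357 0.2108] cab 0.0048 0.1013
posts z.09 [0.6295 0.1765] cab -0.0101 -0.095
posts z.09 [0.4368 0.1988] cab -0.0071 0.099
posts out .09 [0.6479 0.1768] cab -0.008 -0.1132
posts out .09 [0.4183 0.2004] cab -0.0073 0.1176
ledge [0.7288 0.1456] cab -0.031 -0.1968
ledge [0.3364 0.1906] cab -0.0252 0.198
pan [0.6579 0.151 ] cab -0.0327 -0.1258
pan [0.6444 0.0297] cab -0.1547 -0.1244
pan [0.394  0.0558] cab -0.1536 0.1273
pan [0.4071 0.1765] cab -0.0322 0.1263
cabtop [0.6538 0.1833] cab -0.0009 -0.1184
cabtop [0.427  0.2024] cab -0.0044 0.1091
tcp [-0.36983771  0.00072751]
```

View pics/w2.png

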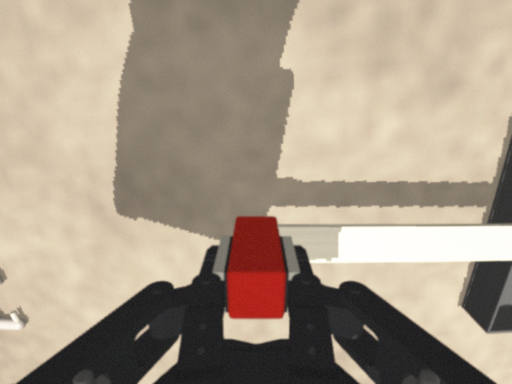

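```bash
python3 -m inch '[[0,0,0.01,0.06,-0.006,-0.014,1],[0,0,0.01,0.12,-0.012,-0.028,1],[0,0,0.01,0.12,-0.012,-0.028,1],[0,0,0.01,0.12,-0.012,-0.028,1]]'
python3 - <<'E'
from h import *
o=arm.get_obs();T=o["tool_pos"];R=cv2.Rodrigues(o["orientation"])[0]
y=R[:,1];s=np.cross([0,0,1],y);z0=T[2]-.0443;B=np.array([T[0],T[1],z0]);print(T,np.degrees(np.arctan2(y[1],y[0])),z0,o["force"])
P=np.array([B+y*dx+s*dy+[0,0,h] for dx in(.275,.28) for dy in(-.035,.035) for h in(0,.015)])
q=proj("scene",P);im=eyes.camera("scene");c=q.mean(0).astype(int);x0,y0=c-[40,30]
k=cv2.resize(im[y0:y0+60,x0:x0+80],None,fx=8,fy=8,interpolation=cv2.INTER_CUBIC)
for u in q: cv2.circle(k,tuple(int(v) for v in (u-[x0,y0]+.5)*8),3,(0,0,255),-1)
cv2.imwrite("pics/sc3.png",k);print(q.round(1).tolist(),x0,y0)
E
```

```text
t: 4.92
tool_pos: [0.5286, -0.1748, 0.111]
orientation: [-0.149, -3.138, -0.0]
force: [-0.5, 0.5, -3.9]
gripper_width: 0.0253
[ 0.52862221 -0.17483284  0.11104537] 84.57770163947288 0.06674536665936517 [-0.51327477  0.46694343 -3.88960152]
[[309.5, 164.4], [310.2, 160.0], [289.0, 153.2], [289.4, 148.8], [310.7, 163.5], [311.3, 159.1], [290.2, 152.4], [290.6, 148.0]] 260 126
```

View pics/sc3.png

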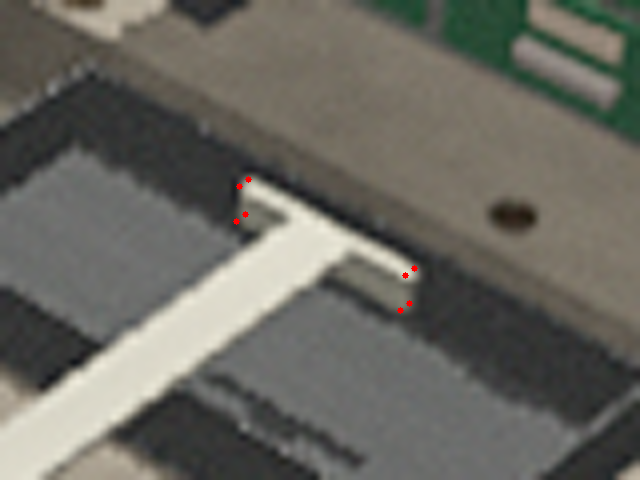

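The model points fall on the head within 1 px, so its height and pose agree. Now I'll go in to 55 mm behind the mouth, short of the nearest possible strip position.

```bash
python3 -m inch '[[0,0,0,0.003,0.03,0,1],[0,0,0,0.009,0.09,0,1],[0,0,0,0.016,0.15,0,1],[0,0,0,0.022,0.21,0,1],[0,0,0,0.028,0.27,0,1],[0,0,0,0.034,0.32,0,1],[0,0,0,0.039,0.37,0,1],[0,0,0,0.044,0.42,0,1],[0,0,0,0.049,0.47,0,1],[0,0,0,0.054,0.51,0,1],[0,0,0,0.057,0.54,0,1],[0,0,0,0.059,0.56,0,1],[0,0,0,0.061,0.577,0,1],[0,0,0,0.061,0.577,0,1],[0,0,0,0.061,0.577,0,1]]'
python3 -m inch '[[0,0,0,0.001,0.006,0,1],[0,0,0,0.001,0.012,0,1],[0,0,0,0.002,0.018,0,1],[0,0,0,0.003,0.025,0,1],[0,0,0,0.003,0.032,0,1],[0,0,0,0.003,0.032,0,1]]'
```

```text
t: 6.22
tool_pos: [0.5439, -0.0308, 0.1112]
orientation: [-0.146, -3.138, 0.0]
force: [-0.1, -0.1, -2.7]
gripper_width: 0.0252
t: 6.72
tool_pos: [0.5446, -0.0224, 0.1113]
orientation: [-0.146, -3.138, -0.0]
force: [1.0, 0.6, -4.2]
gripper_width: 0.0251
```

```bash
python3 -m inch '[[0,0,0,0.001,0.006,0,1],[0,0,0,0.001,0.012,0,1],[0,0,0,0.002,0.018,0,1],[0,0,0,0.003,0.025,0,1],[0,0,0,0.003,0.032,0,1],[0,0,0,0.003,0.032,0,1]]'
```

```text
t: 7.22
tool_pos: [0.5454, -0.0143, 0.1113]
orientation: [-0.146, -3.138, -0.0]
force: [0.2, -0.5, -3.1]
gripper_width: 0.0255
```

```bash
python3 - <<'E'
from h import *
print(arm.get_obs()["force"])
E
```

```text
[ 0.18409533 -0.46340364 -3.09193941]
```

```bash
python3 -m inch '[[0,0,0,0.001,0.006,0,1],[0,0,0,0.001,0.012,0,1],[0,0,0,0.002,0.018,0,1],[0,0,0,0.003,0.025,0,1],[0,0,0,0.003,0.032,0,1],[0,0,0,0.003,0.032,0,1]]'
```

```text
t: 7.72
tool_pos: [0.5461, -0.0063, 0.1113]
orientation: [-0.146, -3.138, -0.0]
force: [-0.2, 0.6, -3.9]
gripper_width: 0.0251
```

```bash
python3 -m inch '[[0,0,0,0.001,0.006,0,1],[0,0,0,0.001,0.012,0,1],[0,0,0,0.002,0.018,0,1],[0,0,0,0.003,0.025,0,1],[0,0,0,0.003,0.032,0,1],[0,0,0,0.003,0.032,0,1]]'
```

```text
t: 8.22
tool_pos: [0.5469, 0.0017, 0.1113]
orientation: [-0.146, -3.138, -0.0]
force: [1.0, 0.0, -4.4]
gripper_width: 0.0257
```

```bash
python3 -m inch '[[0,0,0,0.001,0.006,0,1],[0,0,0,0.001,0.012,0,1],[0,0,0,0.002,0.018,0,1],[0,0,0,0.003,0.025,0,1],[0,0,0,0.003,0.032,0,1],[0,0,0,0.003,0.032,0,1]]'
```

```text
t: 8.72
tool_pos: [0.5476, 0.0097, 0.1113]
orientation: [-0.146, -3.138, -0.0]
force: [0.1, -0.0, -4.6]
gripper_width: 0.0249
```

```bash
python3 -m inch '[[0,0,0,0.001,0.006,0,1],[0,0,0,0.001,0.012,0,1],[0,0,0,0.002,0.018,0,1],[0,0,0,0.003,0.025,0,1],[0,0,0,0.003,0.032,0,1],[0,0,0,0.003,0.032,0,1]]'
```

```text
t: 9.22
tool_pos: [0.5484, 0.0177, 0.1113]
orientation: [-0.146, -3.138, -0.0]
force: [0.6, -0.4, -4.4]
gripper_width: 0.0252
```

```bash
python3 -m inch '[[0,0,0,0.001,0.006,0,1],[0,0,0,0.001,0.012,0,1],[0,0,0,0.002,0.018,0,1],[0,0,0,0.003,0.025,0,1],[0,0,0,0.003,0.032,0,1],[0,0,0,0.003,0.032,0,1]]'
```

```text
t: 9.72
tool_pos: [0.5491, 0.0256, 0.1113]
orientation: [0.146, 3.138, 0.0]
force: [0.1, 0.0, -3.7]
gripper_width: 0.0252
```

```bash
python3 -m inch '[[0,0,0,0.001,0.006,0,1],[0,0,0,0.001,0.012,0,1],[0,0,0,0.002,0.018,0,1],[0,0,0,0.003,0.025,0,1],[0,0,0,0.003,0.032,0,1],[0,0,0,0.003,0.032,0,1]]'
```

```text
t: 10.22
tool_pos: [0.5499, 0.0337, 0.1113]
orientation: [-0.146, -3.138, -0.0]
force: [0.2, -0.4, -3.6]
gripper_width: 0.0249
```

```bash
python3 -m inch '[[0,0,0,0.001,0.006,0,1],[0,0,0,0.001,0.012,0,1],[0,0,0,0.002,0.018,0,1],[0,0,0,0.003,0.025,0,1],[0,0,0,0.003,0.032,0,1],[0,0,0,0.003,0.032,0,1]]'
```

```text
t: 10.72
tool_pos: [0.5506, 0.0416, 0.1113]
orientation: [-0.146, -3.138, -0.0]
force: [0.3, 0.1, -4.1]
gripper_width: 0.0253
```

```bash
python3 -m inch '[[0,0,0,0.001,0.006,0,1],[0,0,0,0.001,0.012,0,1],[0,0,0,0.002,0.018,0,1],[0,0,0,0.003,0.025,0,1],[0,0,0,0.003,0.032,0,1],[0,0,0,0.003,0.032,0,1]]'
```

```text
t: 11.22
tool_pos: [0.5514, 0.0497, 0.1113]
orientation: [0.146, 3.138, 0.0]
force: [-0.2, 0.7, -3.9]
gripper_width: 0.0251
```

```bash
python3 -m inch '[[0,0,0,0.001,0.006,0,1],[0,0,0,0.001,0.012,0,1],[0,0,0,0.002,0.018,0,1],[0,0,0,0.003,0.025,0,1],[0,0,0,0.003,0.032,0,1],[0,0,0,0.003,0.032,0,1]]'
```

```text
t: 11.72
tool_pos: [0.5521, 0.0577, 0.1113]
orientation: [0.146, 3.138, 0.0]
force: [-0.2, 0.3, -4.1]
gripper_width: 0.0253
```

```bash
python3 -m inch '[[0,0,0,0.001,0.006,0,1],[0,0,0,0.001,0.012,0,1],[0,0,0,0.002,0.018,0,1],[0,0,0,0.003,0.025,0,1],[0,0,0,0.003,0.032,0,1],[0,0,0,0.003,0.032,0,1]]'
```

```text
t: 12.22
tool_pos: [0.5529, 0.0657, 0.1113]
orientation: [0.146, 3.138, 0.0]
force: [-0.6, 0.5, -3.9]
gripper_width: 0.0251
```

```bash
python3 -m inch '[[0,0,0,0.001,0.006,0,1],[0,0,0,0.001,0.012,0,1],[0,0,0,0.002,0.018,0,1],[0,0,0,0.003,0.025,0,1],[0,0,0,0.003,0.032,0,1],[0,0,0,0.003,0.032,0,1]]'
```

```text
t: 12.72
tool_pos: [0.5536, 0.0737, 0.1113]
orientation: [0.146, 3.138, 0.0]
force: [0.6, -1.2, -4.2]
gripper_width: 0.0252
```

```bash
python3 -m inch '[[0,0,0,0.0005,0.004,0,1],[0,0,0,0.001,0.008,0,1],[0,0,0,0.001,0.008,0,1]]'; python3 -m inch '[[0,0,0,0,0,0,1]]'
```

```text
t: 12.97
tool_pos: [0.5539, 0.0753, 0.1113]
orientation: [-0.146, -3.138, 0.0]
force: [-1.6, -2.0, -3.9]
gripper_width: 0.0253
t: 13.05
tool_pos: [0.5538, 0.0753, 0.1113]
orientation: [-0.146, -3.138, 0.0]
force: [-1.0, -0.7, -3.9]
gripper_width: 0.0253
```

```bash
python3 -m inch '[[0,0,0,0.0005,0.004,0,1],[0,0,0,0.001,0.008,0,1],[0,0,0,0.001,0.008,0,1]]'; python3 -m inch '[[0,0,0,0,0,0,1]]'
```

```text
t: 13.3
tool_pos: [0.5541, 0.0773, 0.1113]
orientation: [-0.146, -3.138, 0.0]
force: [-0.4, -3.8, -2.5]
gripper_width: 0.0253
t: 13.38
tool_pos: [0.5541, 0.0772, 0.1113]
orientation: [-0.146, -3.138, 0.0]
force: [-1.6, -3.6, -3.8]
gripper_width: 0.0249
```

Contact felt at about 3.7 N, with first touch at TCP y ≈ 0.074. That puts the strip about 157 mm behind the mouth. Next I back off 7.5 mm and lower the head.

```bash
python3 -m inch '[[0,0,0,-0.001,-0.01,0,1],[0,0,0,-0.002,-0.02,0,1],[0,0,0,-0.003,-0.03,0,1],[0,0,0,-0.003,-0.03,0,1],[0,0,0,-0.003,-0.03,-0.01,1],[0,0,0,-0.003,-0.03,-0.02,1],[0,0,0,-0.003,-0.03,-0.03,1],[0,0,0,-0.003,-0.03,-0.04,1],[0,0,0,-0.003,-0.03,-0.047,1],[0,0,0,-0.003,-0.03,-0.054,1],[0,0,0,-0.003,-0.03,-0.054,1]]'; python3 - <<'E'
from h import *
print(arm.get_obs()["force"],arm.get_obs()["wrist_torque"])
E
```

```text
t: 14.3
tool_pos: [0.5532, 0.0699, 0.0973]
orientation: [-0.146, -3.138, 0.0]
force: [0.0, 0.2, -3.4]
gripper_width: 0.0251
[ 0.02677984  0.18235124 -3.37421269] [-1.46141984e-01  1.26388949e-04 -1.27382637e-03]
```

```bash
python3 -m inch '[[0,0,0,0,-0.004,0,1],[0,0,0,-0.001,-0.012,0,1],[0,0,0,-0.003,-0.025,0,1],[0,0,0,-0.005,-0.045,0,1],[0,0,0,-0.008,-0.075,0,1],[0,0,0,-0.011,-0.105,0,1],[0,0,0,-0.014,-0.135,0,1],[0,0,0,-0.017,-0.165,0,1],[0,0,0,-0.02,-0.195,0,1],[0,0,0,-0.024,-0.225,0,1],[0,0,0,-0.027,-0.255,0,1],[0,0,0,-0.03,-0.285,0,1],[0,0,0,-0.033,-0.315,0,1],[0,0,0,-0.036,-0.345,0,1],[0,0,0,-0.039,-0.375,0,1],[0,0,0,-0.043,-0.405,0,1],[0,0,0,-0.046,-0.435,0,1],[0,0,0,-0.049,-0.465,0,1],[0,0,0,-0.051,-0.485,0,1],[0,0,0,-0.053,-0.5,0,1]]'
python3 - <<'E'
from h import *
o=arm.get_obs();print(o["force"],o["wrist_torque"])
im=eyes.camera("top");cv2.imwrite("pics/top4.png",cv2.resize(im[90:280,90:320],None,fx=3,fy=3,interpolation=cv2.INTER_CUBIC))
E
```

```text
t: 15.97
tool_pos: [0.5401, -0.0559, 0.0978]
orientation: [-0.147, -3.138, 0.0]
force: [0.6, 0.8, -4.5]
gripper_width: 0.0254
[ 0.55263083  0.82580776 -4.49986958] [-0.06722072 -0.02855249 -0.03769381]
```

View pics/top4.png

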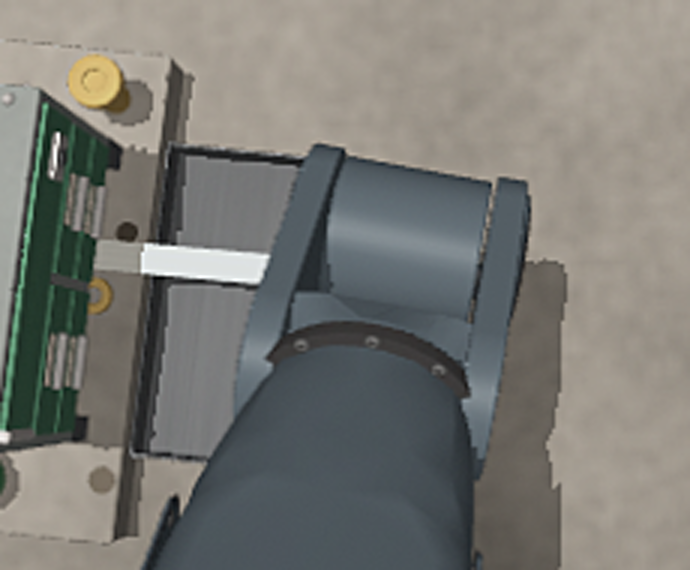

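The top crop shows the brass ring emerging at (98,294), just ahead of the head but near the head's end, about 30 mm off the blade line. I'll back the head in 5 mm, centre it on the ring, then drag on.

```bash
python3 - <<'E'
from h import *
T=arm.get_obs()["tool_pos"];r=ray("top",[[98/3+90,294/3+90]],.06)[0];a=np.radians(84);e=np.array([np.cos(a),np.sin(a)]);n=np.array([-e[1],e[0]])
d=(r-T)[:2];print(r,d@e,d@n)
E
python3 -m inch '[[0,0,0,0.001,0.01,0,1],[0,0,0,0.002,0.02,0,1],[0,0,0,-0.02,0.022,0,1],[0,0,0,-0.045,0.025,0,1],[0,0,0,-0.07,0.027,0,1],[0,0,0,-0.088,0.028,0,1],[0,0,0,-0.088,0.028,0,1],[0,0,0,-0.089,0.015,0,1],[0,0,0,-0.09,0,0,1],[0,0,0,-0.092,-0.02,0,1],[0,0,0,-0.095,-0.045,0,1],[0,0,0,-0.098,-0.075,0,1],[0,0,0,-0.101,-0.105,0,1],[0,0,0,-0.104,-0.135,0,1],[0,0,0,-0.107,-0.165,0,1],[0,0,0,-0.11,-0.19,0,1],[0,0,0,-0.113,-0.215,0,1]]'
python3 -m inch '[[0,0,0,-0.002,-0.02,0,1],[0,0,0,-0.004,-0.04,0,1],[0,0,0,-0.007,-0.065,0,1],[0,0,0,-0.01,-0.09,0,1],[0,0,0,-0.013,-0.12,0,1],[0,0,0,-0.016,-0.15,0,1],[0,0,0,-0.018,-0.17,0,1],[0,0,0,-0.018,-0.17,0,1]]'
python3 - <<'E'
from h import *
print(arm.get_obs()["force"])
im=eyes.camera("top");cv2.imwrite("pics/top5.png",cv2.resize(im[90:280,90:320],None,fx=3,fy=3,interpolation=cv2.INTER_CUBIC))
E
```

```text
[0.53441658 0.20079584 0.06      ] 0.2549912250506056 0.03242907693635845
t: 17.43
tool_pos: [0.5117, -0.1097, 0.0978]
orientation: [-0.147, -3.138, 0.0]
force: [-0.6, 0.9, -4.9]
gripper_width: 0.0251
t: 18.1
tool_pos: [0.5073, -0.1525, 0.0978]
orientation: [0.148, 3.138, -0.0]
force: [-0.0, -0.6, -3.5]
gripper_width: 0.0253
[-0.03580802 -0.60888133 -3.45376097]
```

View pics/top5.png

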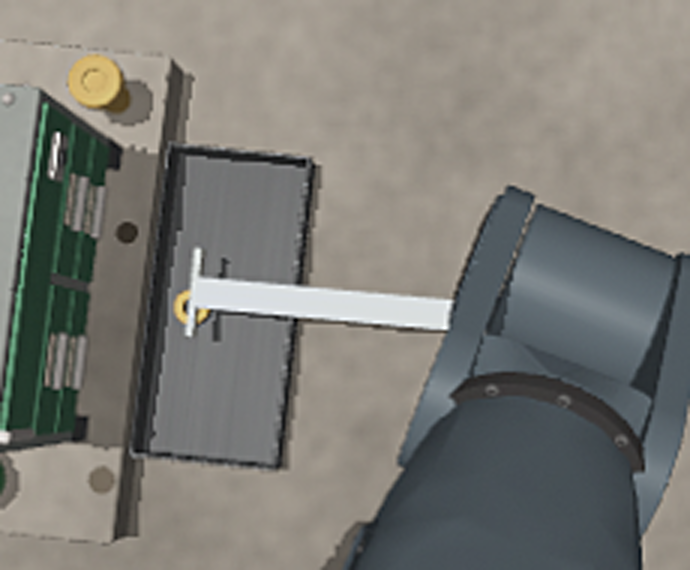

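The ring lies in the pan at about (190,307), under the raised head. Now I'll lift, turn back and lay the probe where it came from.

```bash
python3 -m inch '[[0,0,0,0,0,0.05,1],[0,0,0,0,0,0.12,1],[0,0,0,0,-0.03,0.18,1],[0,0,-0.1,-0.03,-0.08,0.2,1],[0,0,-0.22,-0.06,-0.13,0.2,1],[0,0,-0.36,-0.1,-0.18,0.2,1],[0,0,-0.5,-0.14,-0.22,0.2,1],[0,0,-0.64,-0.18,-0.26,0.2,1],[0,0,-0.78,-0.2,-0.3,0.2,1],[0,0,-0.9,-0.2,-0.3,0.2,1],[0,0,-1,-0.2,-0.3,0.2,1],[0,0,-1,-0.2,-0.3,0.2,1]]'
python3 -m inch '[[0,0,-0.1,0,0,0,1],[0,0,-0.22,0,0,0,1],[0,0,-0.34,0,0,0,1],[0,0,-0.45,0,0,-0.06,1],[0,0,-0.52,0,0,-0.14,1],[0,0,-0.52,0,0,-0.22,1],[0,0,-0.52,0,0,-0.28,1],[0,0,-0.52,0,0,-0.33,1],[0,0,-0.52,0,0,-0.36,1],[0,0,-0.52,0,0,-0.38,1],[0,0,-0.52,0,0,-0.39,1],[0,0,-0.52,0,0,-0.39,1]]'
python3 - <<'E'
from h import *
o=arm.get_obs();print(o["force"],o["wrist_torque"])
E
```

```text
t: 19.15
tool_pos: [0.4573, -0.2263, 0.1478]
orientation: [-1.341, -2.841, -0.0]
force: [0.0, -0.2, -3.4]
gripper_width: 0.0252
t: 20.15
tool_pos: [0.4574, -0.2264, 0.0503]
orientation: [-1.884, -2.514, -0.0]
force: [0.3, -0.4, -3.6]
gripper_width: 0.0252
[ 0.26833532 -0.37350787 -3.62222741] [ 0.00083083  0.15212948 -0.05379956]
```

Free at 6 mm up. I'll lower the rest slowly.

```bash
python3 -m inch '[[0,0,0,0,0,-0.005,1],[0,0,0,0,0,-0.01,1],[0,0,0,0,0,-0.014,1],[0,0,0,0,0,-0.018,1],[0,0,0,0,0,-0.021,1],[0,0,0,0,0,-0.023,1],[0,0,0,0,0,-0.023,1],[0,0,0,0,0,-0.023,1]]'
```

```text
t: 20.82
tool_pos: [0.4574, -0.2264, 0.0445]
orientation: [-1.885, -2.513, -0.0]
force: [-0.9, 0.8, -4.0]
gripper_width: 0.0255
```

```bash
python3 -m inch '[[0,0,0,0,0,-0.002,1],[0,0,0,0,0,-0.004,1],[0,0,0,0,0,-0.004,1]]'
```

```text
t: 21.07
tool_pos: [0.4574, -0.2265, 0.0442]
orientation: [1.885, 2.513, 0.0]
force: [-4.4, 1.6, 9.0]
gripper_width: 0.0251
```

```bash
python3 -m inch '[[0,0,0,0,0,0.002,1],[0,0,0,0,0,0.002,0.4],[0,0,0,0,0,0.002,0],[0,0,0,0,0,0.002,-0.5],[0,0,0,0,0,0.002,-1],[0,0,0,0,0,0.002,-1],[0,0,0,0,0,0.002,-1],[0,0,0,0,0,0.002,-1],[0,0,0,0,0,0.002,-1],[0,0,0,0,0,0.002,-1]]'
python3 -m inch '[[0,0,0,0,0,0.03,-1],[0,0,0,0,0,0.1,-1],[0,0,0,0,0,0.2,-1],[0,0,0,0,0,0.35,-1],[0,0,0,0,0,0.5,-1],[0,0,0,0,0,0.65,-1],[0,0,0,-0.1,-0.2,0.7,-1],[0,0,0,-0.2,-0.35,0.75,-1],[0,0,0,-0.3,-0.5,0.75,-1],[0,0,0,-0.4,-0.6,0.75,-1],[0,0,0,-0.4,-0.6,0.75,-1],[0,0,0,-0.4,-0.6,0.75,-1]]'
python3 - <<'E'
from h import *
print(arm.get_obs()["force"],arm.get_obs()["qd"].round(3))
for n in("top","scene"): cv2.imwrite(f"pics/{n}6.png",eyes.camera(n))
t=cv2.imread("pics/top6.png");s=cv2.imread("pics/scene6.png")
a=cv2.resize(t[95:265,90:400],(775,425),interpolation=cv2.INTER_CUBIC)
b=cv2.resize(s[120:220,150:350],(350,175),interpolation=cv2.INTER_CUBIC);c=cv2.resize(s[190:290,170:370],(350,175),interpolation=cv2.INTER_CUBIC)
o=np.zeros((600,775,3),np.uint8);o[:425]=a;o[425:,:350]=b;o[425:,350:700]=c;cv2.imwrite("pics/final.png",o)
E
```

```text
t: 21.9
tool_pos: [0.4574, -0.2264, 0.044]
orientation: [-1.885, -2.513, 0.0]
force: [-0.5, -0.7, -0.7]
gripper_width: 0.0855
t: 22.9
tool_pos: [0.3552, -0.3788, 0.2323]
orientation: [1.889, 2.509, -0.001]
force: [0.2, -0.4, 0.3]
gripper_width: 0.0858
[ 0.23410976 -0.35049259  0.31303831] [ 0.072 -0.002  0.015  0.016 -0.003  0.064]
```

View pics/final.png

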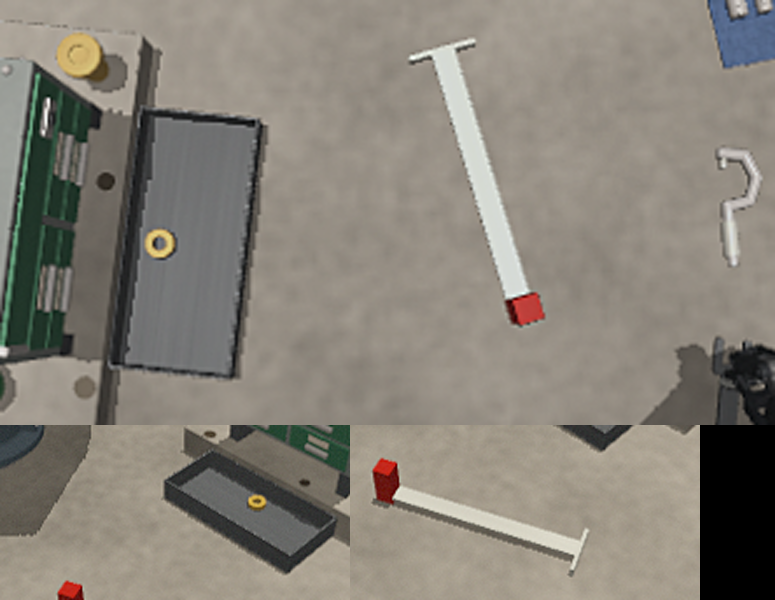

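The final views show the ring flat in the pan at (160,243). The probe lies flat and well clear of the pan, and the gripper is empty and away from everything. One settling row, then I hand in.

```bash
python3 -m inch '[[0,0,0,0,0,0,-1],[0,0,0,0,0,0,-1],[0,0,0,0,0,0,-1]]'; python3 -c "
from bench import arm
print(arm.hand_in())"
```

```text
t: 23.25
tool_pos: [0.358, -0.3757, 0.2316]
orientation: [-1.883, -2.514, -0.0]
force: [-0.0, 0.2, 0.2]
gripper_width: 0.0856
the job is handed in; nothing more can be done
None
```

The ring is in the pan and the probe is back on the bench. I handed the job in at 23.3 s of the 72 s allowed.

- **Retrieval:** I took the probe by its block and reached in over the ring. The strip was about 157 mm behind the mouth, felt at just under 4 N. I backed off, lowered the head behind the ring and dragged. Partway out I re-centred the head, because the ring was about 32 mm off the blade line, near the head's end. The ring then dropped into the pan.
- **Last checks:** The top and scene views show the ring flat in the pan and the probe flat on the bench, well clear of it. The gripper was open and away from everything, with the wrist force near zero.
- **Least gentle moment:** Setting the probe down changed the reading by about 13 N, higher than I intended but under the limits.
- **Not fully checked:** The jar, sleeve, micrometer and wrench were not measured again. I moved nothing near them. The sleeve and micrometer are whole in the last view and look unmoved. The jar shows only at the edge, and the wrench is mostly out of the picture or behind the gripper.
- **Small disagreement:** Different edges gave cabinet front positions 3–5 mm apart and angles about 1° apart. This did not matter, since depth was taken from the felt contact.

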